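Count to the third gap of the rack and shelve the offcut

TASK

Run one fingertip along the tops of the offcut rack's uprights to count the gaps: start on the leftmost upright (as seen from the robot) and touch each upright in turn, as far as the one just past the third gap, before you move anything. Then push the dark walnut offcut that lies in front of the rack, endwise, fully home into that third gap, keeping it flat on the bench: push it only, do not pick it up. Leave everything else where it is, including the things already in the rack.

Things in the scene. Friction and masses are not known exactly. Their poses are not given: they have to be found in the camera images.
- rack: Fixed wooden offcut rack: seven round-nosed uprights on a back board, open to the top and the robot, no floor. Six 52 mm gaps, pitch 62 mm; 388 mm long, 42 mm high. Origin: on the bench, mid-length; x into the gaps (away from robot), y to the left along the row. Noses at x=-65 mm, back board's face at x=+43 mm. Third gap's centre: y=+31 mm. Gaps that hold other things count too.
- offcut: Walnut offcut, loose dark brown bar 40 (x) x 110 (y) x 30 mm (z), 0.07 to 0.14 kg, flat on the bench in front of the rack, anywhere along the row, its long axis (y) pointing roughly into the gaps. Origin: centre of its underside. Fully home against the back board, its near end stands 2 mm out of the rack and its origin is at x=-12 mm in the rack's frame.
- upright1: The first (leftmost) upright of the rack from the left, fixed, 10 mm thick (y) and 108 mm long (x, from -65 mm to +43 mm), its round top 42 mm above its origin on the bench; same axes as the rack.
- upright2: The second upright of the rack from the left, fixed, 10 mm thick (y) and 108 mm long (x, from -65 mm to +43 mm), its round top 42 mm above its origin on the bench; same axes as the rack.
- upright3: The third upright of the rack from the left, fixed, 10 mm thick (y) and 108 mm long (x, from -65 mm to +43 mm), its round top 42 mm above its origin on the bench; same axes as the rack.
- upright4: The fourth upright of the rack from the left, fixed, 10 mm thick (y) and 108 mm long (x, from -65 mm to +43 mm), its round top 42 mm above its origin on the bench; same axes as the rack.
- pine_strip: Pale pine strip 85 (x) x34x24 mm lying low in the second or the fifth gap; bystander. Origin: centre of underside.
- short_strip: Short pale wooden strip 60 (x) x38x20 mm lying low in the second or the fifth gap, whichever the pine strip is not in; bystander. Origin: centre of underside.
- sanding_block: Red and black sanding block 62x115x37 mm on the left of the bench; bystander. Origin: centre of underside.
- block_plane: Metal block plane 48x177x52 mm on the left of the bench; bystander. Origin: centre of underside.
- chisel_20: Chisel 277 mm long, 29 mm thick, on the right of the bench; bystander. Origin: centre of underside.
- tape_measure: Yellow tape measure 34x76x60 mm standing to the right of the rack; bystander. Origin: centre of underside.
Not all that is in view belongs to the job. Leave any turquoise or yellow look-alike of the offcut alone.

How it is judged (in metres and radians):
On the way, in this order (a step that is already met when the one before it is completed fails the run):
1. a fingertip touches the first (leftmost) upright, the offcut not yet moved (within 20 mm of its start) (contact force between the fingers and upright1 above 0.3 N and distance of offcut from where it was at the start of the episode below 0.02 m), for 0.05 s.
2. a fingertip touches the second upright, the offcut not yet moved (within 20 mm of its start) (contact force between the fingers and upright2 above 0.3 N and distance of offcut from where it was at the start of the episode below 0.02 m), for 0.05 s.
3. a fingertip touches the third upright, the offcut not yet moved (within 20 mm of its start) (contact force between the fingers and upright3 above 0.3 N and distance of offcut from where it was at the start of the episode below 0.02 m), for 0.05 s.
4. a fingertip touches the fourth upright, the offcut not yet moved (within 20 mm of its start) (contact force between the fingers and upright4 above 0.3 N and distance of offcut from where it was at the start of the episode below 0.02 m), for 0.05 s.
At the end, for the whole second after the job is handed in: The offcut lies flat and at rest in the third gap from the left (10 mm either way of its middle), lengthwise along it within 0.15 rad, pushed home: within 8 mm of its seated place against the back board (x of offcut in the frame of rack between -0.02 and -0.004 m and y of offcut in the frame of rack between 0.021 and 0.041 m and angle between the y axis of offcut and the x axis of rack, either way round below 0.15 rad and height (world z) of offcut below 0.006 m and angle between offcut's own z axis and vertical below 0.08 rad and linear speed of offcut below 0.01 m/s); the robot touches nothing.
It fails at once if the offcut is lifted more than 12 mm off the bench (height (world z) of offcut above 0.012 m).
It fails at once if the offcut is tipped (more than 0.35 rad) (angle between offcut's own z axis and vertical above 0.35 rad).
It fails at once if something already in the rack (pine strip, short strip) is moved more than 15 mm (distance of any of pine_strip, short_strip from where it was at the start of the episode above 0.015 m).
It fails at once if another thing on the bench (sanding block, block plane, chisel, tape measure) is moved more than 15 mm (distance of any of sanding_block, block_plane, chisel_20, tape_measure from where it was at the start of the episode above 0.015 m).
It also fails if it takes over 72 s, if anything falls off the work surface, if the arm or the gripper's body presses on something with over 40 N, if the wrist force passes 120 N, or if a joint passes its speed limit or range.

ROBOT

A 6-joint arm with a two-finger parallel gripper is mounted at the origin on a cart in front of the work surface, level with it; the furniture and walls round the work are solid. World frame = base frame: x ahead of the robot, y to its left, z up, the work surface at z = 0. Lengths are in m, angles in degrees, forces in N, time in s.
With the tool pointing down it reaches from about 0.25 to 0.725 m from the base axis. Payload 9.7 kg.
Tool frame: the origin (TCP) lies on the centre line of the jaws, within the pads' length; the fingertips stand 17 mm ahead of it and the grasp point (between the pads) lies 2 mm behind it (bot.tip_extent is the distance from the TCP to the fingertips, in m); z points along the fingers, y is the line along which they close (so a half turn about z gives the same grasp; the last joint's range is limited). The gripper opens to 85 mm and grips with 20 to 120 N. Pads are 22 mm wide; open, the fingers measure 114 mm over their backs; the gripper's body (76 mm by 85 mm) begins 54 mm behind the grasp point. The pads swing forward as they close: fully open they stand 13 mm farther back than shut.
Start: joints at [-74.771, 4.979, 10.078, 95.1, 0, 90], TCP at [0.144, -0.531, 0.248] pointing down, gripper open.
Joint ranges: [-179.16, 179.16], [-48.56, 103.87], [-65.8, 70.77], [-126.05, 130.52], [-82.76, 87.17], [-180, 180]. Speed limits (degrees/s): [127.2, 127.2, 147.25, 180, 180, 180].

INTERFACE

Orientations are given as [roll, pitch, yaw] about the fixed x, y, z axes, in that order (R = Rz(yaw) Ry(pitch) Rx(roll)).
In Python, from workcell import bot gives the robot as it stands.
- The arm moves only by the tool carry_out, never from a script. Its argument "moves" is text: rows parted by semicolons, each of 7 numbers parted by spaces: the shift along the tool's x, y, z in mm, then the turn, a rotation vector about the tool's x, y, z in degrees, then the finger opening in mm, from 0 to 85.4. A call has 1 to 20 rows; each row is the pose to reach, as a shift and turn from the pose commanded when the call began, along the tool's axes at that moment; what a row does not reach only later rows make up. A row lasts 1/10 s, in which the tool goes at most 50 mm and 8.59 degrees, less where a joint would pass 70% of its speed; a pose out of reach is approached as far as the arm can. A call with a gripper value outside its range is refused whole. The fingers move at their own pace and stop on an object; "force" is the grip in N (left out, the last holds). Time passes only in rows, so rows that repeat a pose let the fingers close. It gives the time, the measured TCP pose, the force, the opening and the grip force at its end, in the units of the state.
- bot.get_obs(): the state, without advancing time (a new reading comes with each control period).
- bot.camera(name): name is "scene" or "side" or "wrist"; returns a dict with "img" (480x640x3 uint8, red, green, blue), "mtx" (3x3 intrinsics, pixels), "k1" (the pictures are not rectified: a ray, as slopes to the right and down, at radius r is drawn at 1 + k1 r^2 times it, then the intrinsics apply), "position" and "orientation" of the camera in the world; the wrist camera has in their place "mount" (4x4, takes a point from camera to tool coordinates, whose origin is the TCP and whose axes are the flange's). Camera axes: x right, y up, looking along -z (the intrinsics and any distortion apply to the point x, -y, -z); pixel columns grow to the right and rows downward; lengths in m; the calibration is good to about 2 mm. A picture is of the moment at which its call begins: read the wrist's pose just before it. There is no depth.
- bot.job_done(): hands the job in; it is judged then, once.
The state is a dict: "time": time; "q": joint angles; "qd": joint speeds; "joint_efforts": joint torques, N m; "ee_pos": TCP position; "tcp_rot": TCP orientation; "wrist_force": force on the tool from outside, world axes, zero at the start; "torque": the same for the moment, N m; "opening": finger opening in m; "grasp_force": force on a finger pad.
Only numpy, scipy, OpenCV 4.12 (cv2) and the standard library are available. Lean on these libraries where they do the work, as an engineer would, in place of code of your own. Each camera call takes 0.05 s, during which the arm holds its last target. There are 200 camera calls.

## Working session

There is one attempt and no reset: what is moved stays moved. The work goes in short steps, Python scripts to look and compute and a tool call to move; the robot and the scene stay as the last step left them, time stands still between calls to the robot, and variables do not carry over. Pictures are saved under pics/ and viewed, at most 10 in all, crops included, and the job is handed in when it is done.

Besides the shell and the picture viewer there is one more tool, called by a JSON object that holds its "name" and its "arguments". carry_out: Moves the arm, as the interface text tells. Its arguments: {"type":"object","properties":{"moves":{"type":"string"},"force":{"type":"number"}},"required":["moves"]}

```bash
mkdir -p pics; cat > h.py <<'E'
import numpy as np, cv2
from scipy.spatial.transform import Rotation as R
from workcell import bot
def cam(n):
    o=bot.get_obs(); c=bot.camera(n)
    if n=='wrist': c['obs']=o
    return c
def save(c,f): cv2.imwrite('pics/'+f,c['img'][:,:,::-1])
E
python3 - <<'E'
from h import *
o=bot.get_obs(); print({k:np.round(v,3) for k,v in o.items()})
for n in ('scene','side'):
    c=cam(n); save(c,n+'0.png'); print(n,c['mtx'],c['k1'],c['position'],c['orientation'])
    np.savez(n+'0.npz',**c)
E
```

```text
{'time': np.float64(0.0), 'q': array([-7.4770e+01,  5.0110e+00,  1.0034e+01,  9.5099e+01, -1.0000e-03,
        9.0001e+01]), 'qd': array([ 0.078,  0.009, -0.037,  0.066, -0.084,  0.064]), 'joint_efforts': array([ 0.0000e+00, -5.2038e+01,  4.6481e+01,  1.6000e-02, -0.0000e+00,
        0.0000e+00]), 'ee_pos': array([ 0.144, -0.53 ,  0.248]), 'tcp_rot': array([-1.79924e+02,  1.00000e-03,  1.52290e+01]), 'wrist_force': array([ 0.168,  0.27 , -0.259]), 'torque': array([-0.004,  0.02 ,  0.032]), 'grasp_force': np.float64(0.0), 'opening': np.float64(0.085)}
scene [[609.55641058   0.         312.53334493]
 [  0.         609.55641058 232.13544841]
 [  0.           0.           1.        ]] 0.06954817204457686 [-0.40805426  0.47119618  1.29030895] [  40.05971843   -0.17006196 -117.07382147]
side [[464.46447512   0.         321.95535325]
 [  0.         464.46447512 244.14578785]
 [  0.           0.           1.        ]] -0.051023467629700094 [ 0.3257896  -1.01775647  0.86499578] [ 52.14357192  -0.60358022 -10.03609307]
```

View pics/scene0.png

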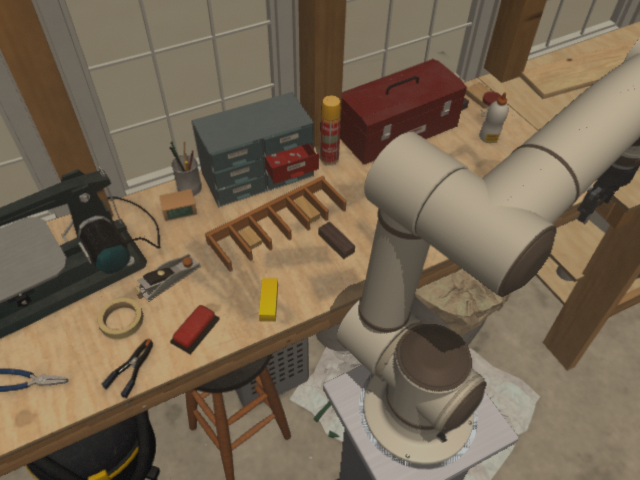

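View pics/side0.png

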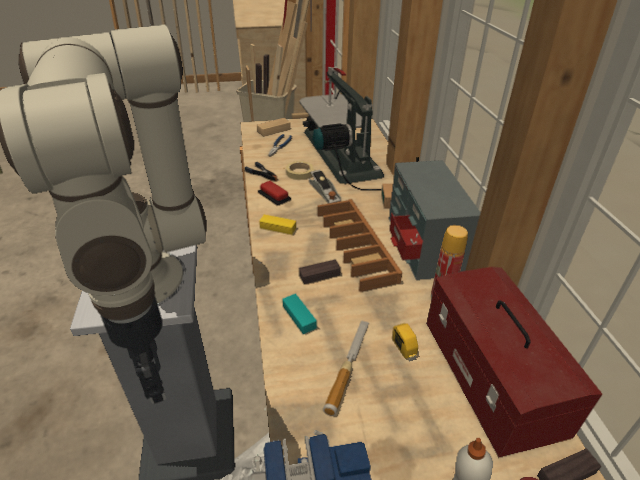

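The scene view shows the rack from (208,238) to (346,208), with the walnut offcut at (336,240), a yellow look-alike at (268,300), and the teal one in the side view at (298,313). I'll zoom in on the rack.

```bash
cat >> h.py <<'E'
def ray(c,uv):
    K=c['mtx']; k=float(c['k1'])
    d=(np.array(uv,float)-K[:2,2])/[K[0,0],K[1,1]]; p=d.copy()
    for _ in range(20): p=d/(1+k*(p@p))
    v=np.array([p[0],-p[1],-1])
    if 'mount' in c:
        o=c['obs']; T=np.eye(4); T[:3,:3]=R.from_euler('xyz',o['tcp_rot'],degrees=True).as_matrix(); T[:3,3]=o['ee_pos']
        M=T@c['mount']; return M[:3,3],M[:3,:3]@v
    return np.array(c['position']),R.from_euler('xyz',c['orientation'],degrees=True).as_matrix()@v
def onz(c,uv,z):
    p,d=ray(c,uv); return p+d*(z-p[2])/d[2]
E
python3 - <<'E'
from h import *
s=cv2.imread('pics/scene0.png'); 
a=cv2.resize(s[170:280,195:355],(800,550),interpolation=cv2.INTER_CUBIC); cv2.imwrite('pics/a.png',a)
s2=cv2.imread('pics/side0.png'); b=cv2.resize(s2[190:300,290:410],(600,550),interpolation=cv2.INTER_CUBIC); cv2.imwrite('pics/b.png',b)
for n in ('scene','side'):
    c=dict(np.load(n+'0.npz'))
    h=cv2.cvtColor(c['img'],cv2.COLOR_RGB2HSV); m=((c['img'].max(2)<90)).astype('uint8')
    roi=np.zeros_like(m)
    if n=='scene': roi[215:262,312:360]=1
    else: roi[255:290,292:345]=1
    m*=roi; k,l,st,ce=cv2.connectedComponentsWithStats(m); i=1+np.argmax(st[1:,4]); print(n,st[i],ce[i],onz(c,ce[i],.02))
    hull=cv2.convexHull(np.argwhere(l==i)[:,::-1].astype(np.int32)); print(cv2.approxPolyDP(hull,2.5,True)[:,0].tolist())
E
```

```text
scene [319 222  36  37 649] [336.3220339  239.91987673] [ 0.48793447 -0.06299659  0.02      ]
[[354, 251], [343, 258], [319, 234], [319, 228], [329, 222], [354, 246]]
side [299 260  42  24 659] [319.48710167 271.61153263] [ 0.49581853 -0.06906835  0.02      ]
[[340, 275], [304, 283], [299, 274], [302, 267], [333, 260]]
```

View pics/a.png

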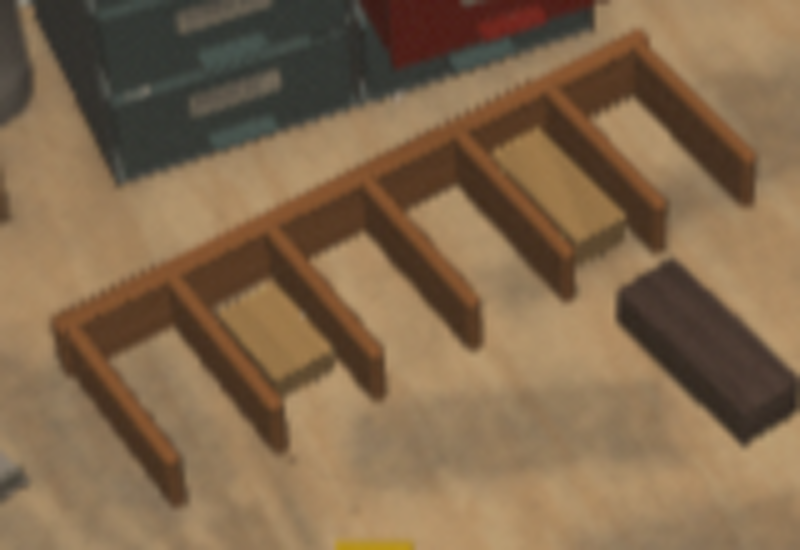

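View pics/b.png

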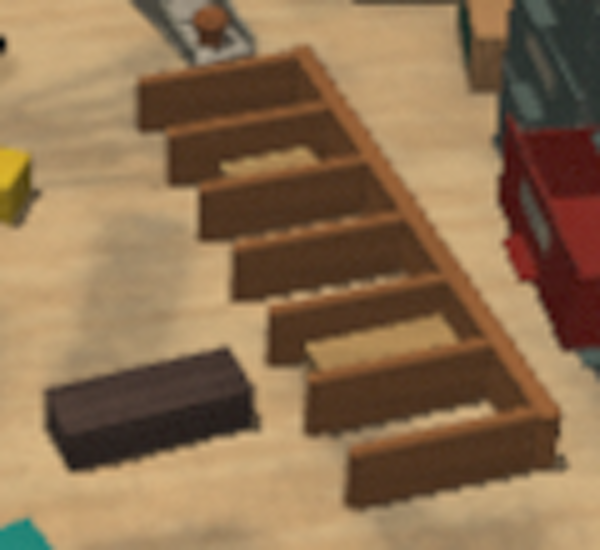

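```bash
python3 - <<'E'
from h import *
from scipy.optimize import least_squares
sc=dict(np.load('scene0.npz')); sd=dict(np.load('side0.npz'))
A=np.array([(178,458),(278,400),(376,350),(475,300),(568,254),(660,205),(748,155)])/5+[195,170]-.4
B=np.array([(140,80),(170,128),(200,186),(235,243),(270,308),(308,377),(352,452)])/5+[290,190]-.4
P=[np.array([onz(c,u,.042)[:2] for u in U]) for c,U in((sc,A),(sd,B))]
print(np.round(P,4).tolist())
L=np.c_[-.065*np.ones(7),.186-.062*np.arange(7)]
for Q in P:
    f=lambda p:((L@np.array([[np.cos(p[2]),np.sin(p[2])],[-np.sin(p[2]),np.cos(p[2])]])+p[:2])-Q).ravel()
    r=least_squares(f,[.6,.1,0]); print(r.x,np.rad2deg(r.x[2]),np.sqrt(2*r.cost/7))
# offcut top corners
for c,U in ((sc,np.array([(620,293),(675,260),(797,375),(743,415)])/5+[195,170]-.4),(sd,np.array([(47,390),(228,348),(252,385),(65,432)])/5+[290,190]-.4)):
    q=np.array([onz(c,u,.03)[:2] for u in U]); print(q.round(4).tolist(),q.mean(0))
for c,uv in((sc,(268,300)),(sd,(278,225)),(sd,(298,313))): print(onz(c,uv,.02))
print(bot.tip_extent)
o=bot.get_obs(); Rt=R.from_euler('xyz',o['tcp_rot'],degrees=True)
for yaw in (0,15): print(Rt.inv().apply(np.array([.42,.03,.33])-o['ee_pos'])*1e3)
E
```

```text
[[[0.5338, 0.223], [0.5456, 0.1623], [0.5532, 0.1027], [0.5607, 0.041], [0.5674, -0.0183], [0.5764, -0.0797], [0.5874, -0.1413]], [[0.5404, 0.2257], [0.5498, 0.1684], [0.5567, 0.1042], [0.5663, 0.0445], [0.5737, -0.0185], [0.5816, -0.0809], [0.5909, -0.1441]]]
[0.6250232  0.05035657 0.13848712] 7.934727604389183 0.0021231845639091093
[0.63004183 0.05140714 0.13342675] 7.6447894532010965 0.0017690548001110726
[[0.5389, -0.0355], [0.5463, -0.0734], [0.4455, -0.093], [0.4348, -0.0543]] [ 0.49137601 -0.06404742]
[[0.4411, -0.0547], [0.5464, -0.0354], [0.5532, -0.0689], [0.4459, -0.0906]] [ 0.49666474 -0.06236444]
[0.39520657 0.18072631 0.02      ]
[0.40533902 0.16945543 0.02      ]
[ 0.41642937 -0.21429762  0.02      ]
0.017
[ 413.14189757 -468.54948006  -81.80421996]
[ 413.14189757 -468.54948006  -81.80421996]
```

{"name": "carry_out", "arguments": {"moves": "0 0 -80 0 0 7.4 0;50 -50 -80 0 0 7.4 0;413 -468 -80 0 0 7.4 0;413 -468 -80 0 0 7.4 0;413 -468 -80 0 0 7.4 0;413 -468 -80 0 0 7.4 0;413 -468 -80 0 0 7.4 0;413 -468 -80 0 0 7.4 0;413 -468 -80 0 0 7.4 0;413 -468 -80 0 0 7.4 0;413 -468 -80 0 0 7.4 0;413 -468 -80 0 0 7.4 0;413 -468 -80 0 0 7.4 0;413 -468 -80 0 0 7.4 0;413 -468 -80 0 0 7.4 0;413 -468 -80 0 0 7.4 0;413 -468 -80 0 0 7.4 0;413 -468 -80 0 0 7.4 0;413 -468 -80 0 0 7.4 0;413 -468 -80 0 0 7.4 0"}}

```text
time: 2.1
ee_pos: [0.4199, 0.0288, 0.3285]
tcp_rot: [180.0, -0.0, 7.8]
wrist_force: [0.0, -0.1, 0.2]
opening: -0.0002
grasp_force: 0.0
```

```bash
python3 - <<'E'
from h import *
c=cam('wrist'); save(c,'w1.png'); np.savez('w1.npz',**{k:v for k,v in c.items() if k!='obs'},ee=c['obs']['ee_pos'],rot=c['obs']['tcp_rot'])
print(c['mount'].round(3),c['obs']['ee_pos'],c['obs']['tcp_rot'],c['obs']['time'])
E
```

```text
[[-0.001  0.945  0.326  0.084]
 [ 1.     0.     0.002 -0.   ]
 [ 0.002  0.326 -0.945 -0.125]
 [ 0.     0.     0.     1.   ]] [0.41988931 0.02878252 0.3284664 ] [ 1.79999322e+02 -2.30317343e-02  7.75848485e+00] 2.1
```

View pics/w1.png

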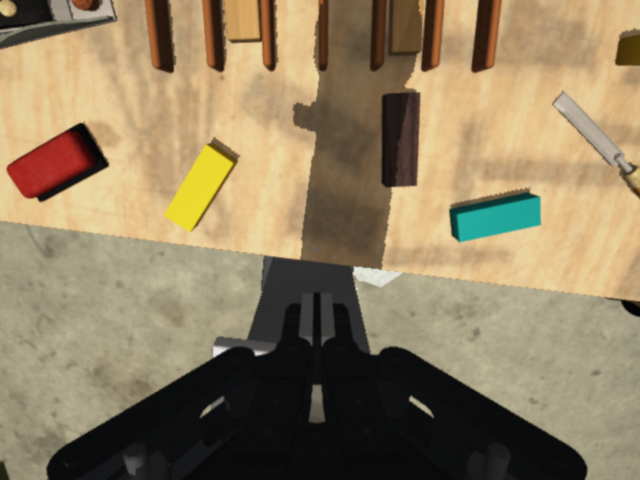

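The wrist view shows the noses in a row at v≈67, with U1 at u≈157, U4 at 323 and U7 at 484. The walnut bar runs from (383,94) to (417,186).

```bash
python3 - <<'E'
from h import *
d=dict(np.load('w1.npz')); c=d; c['obs']=dict(ee_pos=d['ee'],tcp_rot=d['rot'])
for u in [(160,67),(214,67),(268,66),(323,66),(377,66),(430,66),(483,67)]: print(onz(c,u,.042).round(4))
U=[(384,95),(418,94),(416,186),(386,186)]
q=np.array([onz(c,u,.03)[:2] for u in U]); print(q.round(4).tolist(),q.mean(0))
for u in [(210,142),(236,156),(190,228),(165,212)]: print('yel',onz(c,u,.03).round(3))
y=np.deg2rad(7.8); ex=np.array([np.cos(y),np.sin(y)]); ey=np.array([-ex[1],ex[0]]); o=np.array([.627,.051])
for i in range(7): print('nose',i+1,o-.065*ex+ey*(.186-.062*i))
print('cut in rack',(q.mean(0)-o)@ex,(q.mean(0)-o)@ey)
# tool shift to touch points, 30mm in from nose
for i in range(4):
  t=o-.035*ex+ey*(.186-.062*i)-d['ee'][:2]; print('touch',i+1,'tool x',t@ex*1e3,'tool y',-(t@ey)*1e3)
E
```

```text
[0.5396 0.2208 0.042 ]
[0.5466 0.1608 0.042 ]
[0.5549 0.1018 0.042 ]
[0.5628 0.042  0.042 ]
[ 0.571  -0.0166  0.042 ]
[ 0.5796 -0.0744  0.042 ]
[ 0.5877 -0.1333  0.042 ]
[[0.5439, -0.0319], [0.5506, -0.0707], [0.4454, -0.0919], [0.4402, -0.0547]] [ 0.49503243 -0.06228069]
yel [0.464 0.165 0.03 ]
yel [0.452 0.133 0.03 ]
yel [0.352 0.187 0.03 ]
yel [0.37 0.22 0.03]
nose 1 [0.53735829 0.22645759]
nose 2 [0.54577266 0.16503122]
nose 3 [0.55418702 0.10360485]
nose 4 [0.56260139 0.04217849]
nose 5 [ 0.57101576 -0.01924788]
nose 6 [ 0.57943012 -0.08067424]
nose 7 [ 0.58784449 -0.14210061]
cut in rack -0.14612054238288216 -0.09432254532781033
touch 1 tool x 173.20972542192666 tool y -179.90377872646343
touch 2 tool x 173.20972542192658 tool y -117.90377872646344
touch 3 tool x 173.20972542192658 tool y -55.90377872646343
touch 4 tool x 173.2097254219266 tool y 6.096221273536565
```

{"name": "carry_out", "arguments": {"moves": "173 -180 0 0 0 0 0;173 -180 0 0 0 0 0;173 -180 0 0 0 0 0;173 -180 0 0 0 0 0;173 -180 0 0 0 0 0;173 -180 0 0 0 0 0;173 -180 0 0 0 0 0;173 -180 240 0 0 0 0;173 -180 240 0 0 0 0;173 -180 240 0 0 0 0;173 -180 240 0 0 0 0;173 -180 240 0 0 0 0;173 -180 258 0 0 0 0;173 -180 263 0 0 0 0;173 -180 266 0 0 0 0;173 -180 268 0 0 0 0;173 -180 269 0 0 0 0;173 -180 270 0 0 0 0;173 -180 270 0 0 0 0"}}

```text
time: 4.05
ee_pos: [0.5873, 0.1406, 0.06]
tcp_rot: [-177.9, 0.0, 12.6]
wrist_force: [-0.4, -0.1, -0.7]
opening: 0.0002
grasp_force: 0.0
```

```bash
python3 - <<'E'
from h import *
o=bot.get_obs(); print({k:np.round(v,3) for k,v in o.items()})
E
```

```text
{'time': np.float64(4.05), 'q': array([ 12.527,  12.816,  -1.968,  75.252,   2.102, 179.942]), 'qd': array([ 0.442,  0.534, -0.736, -1.304,  0.236,  0.021]), 'joint_efforts': array([ 8.0000e-03, -6.0103e+01,  4.6026e+01, -3.0000e-03,  1.2200e-01,
       -0.0000e+00]), 'ee_pos': array([0.587, 0.141, 0.06 ]), 'tcp_rot': array([-1.77898e+02,  3.30000e-02,  1.25850e+01]), 'wrist_force': array([-0.45 , -0.082, -0.702]), 'torque': array([-0.088, -0.01 , -0.001]), 'grasp_force': np.float64(0.0), 'opening': np.float64(0.0)}
```

```bash
cat >> h.py <<'E'
y0=np.deg2rad(7.8); ex=np.array([np.cos(y0),np.sin(y0),0]); ey=np.array([-ex[1],ex[0],0]); O=np.array([.627,.0505,0])
def rk(x,y,z): return O+x*ex+y*ey+[0,0,z]
def to(p,yaw):
    o=bot.get_obs(); Rt=R.from_euler('xyz',o['tcp_rot'],degrees=True)
    return np.round(Rt.inv().apply(p-o['ee_pos'])*1e3,1), np.round((Rt.inv()*R.from_euler('xyz',[180,0,yaw],degrees=True)).as_rotvec(degrees=True),1)
E
python3 -c "
from h import *
print(to(rk(-.035,.186,.12),97.8))"
```

```text
(array([ -0.2, -93.9, -56.6]), array([ -1.7,  -1.5, -85.2]))
```

{"name": "carry_out", "arguments": {"moves": "0 0 -50 0 0 0 0;0 0 -57 -1.7 -1.5 -85.2 0;0 -94 -57 -1.7 -1.5 -85.2 0;0 -94 -57 -1.7 -1.5 -85.2 0;0 -94 -57 -1.7 -1.5 -85.2 0;0 -94 -57 -1.7 -1.5 -85.2 0;0 -94 -57 -1.7 -1.5 -85.2 0;0 -94 -57 -1.7 -1.5 -85.2 0;0 -94 -57 -1.7 -1.5 -85.2 0;0 -94 -57 -1.7 -1.5 -85.2 0;0 -94 -57 -1.7 -1.5 -85.2 0;0 -94 -57 -1.7 -1.5 -85.2 0;0 -94 -57 -1.7 -1.5 -85.2 0;0 -94 -57 -1.7 -1.5 -85.2 0"}}

```text
time: 5.45
ee_pos: [0.5671, 0.2301, 0.1202]
tcp_rot: [-180.0, -0.0, 97.6]
wrist_force: [-0.4, 1.3, 0.3]
opening: 0.0003
grasp_force: 0.0
```

```bash
python3 -c "
from h import *
print(to(rk(-.035,.186,.059),97.8), bot.get_obs()['q'].round(1))"
```

```text
(array([-0.1, -0. , 61.2]), array([-0. , -0. , -0.2])) [ 22.1  12.8   4.8  81.9   0.  104.5]
```

{"name": "carry_out", "arguments": {"moves": "0 0 40 0 0 0 0;0 0 53 0 0 0 0;0 0 57 0 0 0 0;0 0 59 0 0 0 0;0 0 60 0 0 0 0;0 0 61 0 0 0 0;0 0 62 0 0 0 0;0 0 62 0 0 0 0"}}

```text
time: 6.25
ee_pos: [0.5674, 0.2303, 0.059]
tcp_rot: [180.0, -0.1, 97.8]
wrist_force: [-0.6, -1.2, 3.2]
opening: 0.0001
grasp_force: 1.7
```

{"name": "carry_out", "arguments": {"moves": "0 0 1 0 0 0 0;0 0 1 0 0 0 0;0 0 -12 0 0 0 0;-31 0 -12 0 0 0 0;-62 0 -12 0 0 0 0;-62 0 -3 0 0 0 0;-62 0 -1 0 0 0 0;-62 0 0 0 0 0 0;-62 0 1 0 0 0 0;-62 0 1 0 0 0 0;-62 0 1 0 0 0 0"}}

```text
time: 7.35
ee_pos: [0.5757, 0.1689, 0.0588]
tcp_rot: [179.9, 0.1, 97.8]
wrist_force: [-3.0, -7.1, 12.3]
opening: 0.0001
grasp_force: 6.2
```

{"name": "carry_out", "arguments": {"moves": "0 0 -12 0 0 0 0;-31 0 -12 0 0 0 0;-62 0 -12 0 0 0 0;-62 0 -4 0 0 0 0;-62 0 -2 0 0 0 0;-62 0 -1 0 0 0 0;-62 0 0 0 0 0 0;-62 0 0 0 0 0 0;-62 0 0 0 0 0 0"}}

```text
time: 8.25
ee_pos: [0.5839, 0.1076, 0.0587]
tcp_rot: [180.0, 0.1, 97.8]
wrist_force: [-4.4, -8.2, 13.7]
opening: -0.0001
grasp_force: 6.7
```

{"name": "carry_out", "arguments": {"moves": "0 0 -12 0 0 0 0;-31 0 -12 0 0 0 0;-62 0 -12 0 0 0 0;-62 0 -4 0 0 0 0;-62 0 -2 0 0 0 0;-62 0 -1 0 0 0 0;-62 0 0 0 0 0 0;-62 0 0 0 0 0 0;-62 0 0 0 0 0 0"}}

```text
time: 9.15
ee_pos: [0.5924, 0.0462, 0.0588]
tcp_rot: [180.0, 0.1, 97.8]
wrist_force: [-4.7, -8.8, 13.8]
opening: -0.0003
grasp_force: 6.8
```

```bash
python3 -c "
from h import *
q=(np.array([.495,-.0623,0])-O); print(q@ex,q@ey)
print(to(rk(-.155,-.165,.12),98),to(rk(-.155,-.165,.025),98))"
```

```text
-0.1460874315128201 -0.09384190084385068
(array([-165.5, -120.1,  -61. ]), array([ 0. ,  0.1, -0.2])) (array([-165.4, -120.2,   34. ]), array([ 0. ,  0.1, -0.2]))
```

{"name": "carry_out", "arguments": {"moves": "0 0 -60 0 0 0 60;-50 -30 -60 0 0 0 60;-145 -111 -60 0 0 0 60;-145 -111 -60 0 0 0 60;-145 -111 -60 0 0 0 60;-145 -111 -60 0 0 0 60;-145 -111 -40 0 0 0 60;-145 -111 -10 0 0 0 60;-145 -111 20 0 0 0 60;-145 -111 37 0 0 0 60;-145 -111 37 0 0 0 60"}}

```text
time: 10.25
ee_pos: [0.5006, -0.1109, 0.0172]
tcp_rot: [-179.7, -0.2, 97.9]
wrist_force: [-0.5, -0.3, 0.2]
opening: 0.0598
grasp_force: 0.0
```

```bash
python3 - <<'E'
from h import *
c=cam('wrist'); save(c,'w2.png')
print(to(rk(-.146,-.003,.022),97.8), c['obs']['wrist_force'])
E
```

```text
(array([140.3,   0.5,  -2.7]), array([-0.2, -0.1,  0.1])) [-0.49220541 -0.28866654  0.2271051 ]
```

View pics/w2.png

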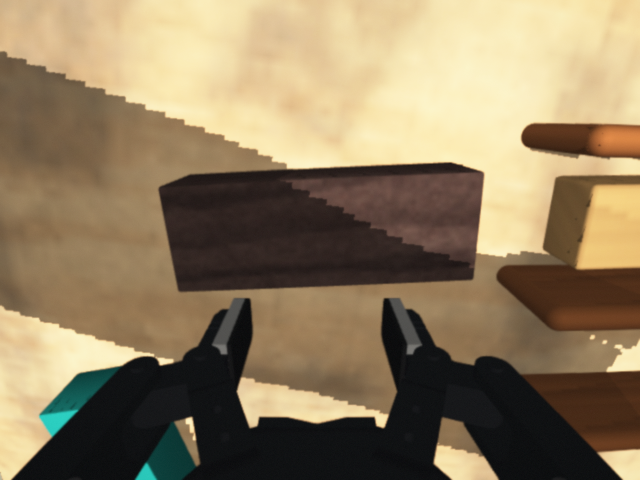

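The picture shows both fingertips, at (240,300) and (392,300), facing the bar's long side with the rack clear of them. I'll push it to the left.

{"name": "carry_out", "arguments": {"moves": "5 0 -2 0 0 0 60;12 0 -2 0 0 0 60;20 0 -2 0 0 0 60;28 0 -2 0 0 0 60;36 0 -2 0 0 0 60;44 0 -2 0 0 0 60;52 0 -2 0 0 0 60;60 0 -2 0 0 0 60;68 0 -2 0 0 0 60;76 0 -2 0 0 0 60;84 0 -2 0 0 0 60;92 0 -2 0 0 0 60;100 0 -2 0 0 0 60;108 0 -2 0 0 0 60;115 0 -2 0 0 0 60;121 0 -2 0 0 0 60;126 0 -2 0 0 0 60;130 0 -2 0 0 0 60;130 0 -2 0 0 0 60"}}

```text
time: 12.2
ee_pos: [0.4841, 0.0164, 0.0219]
tcp_rot: [-180.0, -0.0, 97.8]
wrist_force: [-0.6, 0.3, 0.0]
opening: 0.0599
grasp_force: 0.0
```

```bash
python3 - <<'E'
from h import *
c=cam('wrist'); save(c,'w3.png')
np.savez('w3.npz',**{k:v for k,v in c.items() if k!='obs'},ee=c['obs']['ee_pos'],rot=c['obs']['tcp_rot'])
print(to(rk(-.146,0,.022),97.8), c['obs']['wrist_force'])
E
```

```text
(array([14.7,  0.1, -0.1]), array([-0., -0.,  0.])) [-0.59120299  0.27970507  0.03043369]
```

View pics/w3.png

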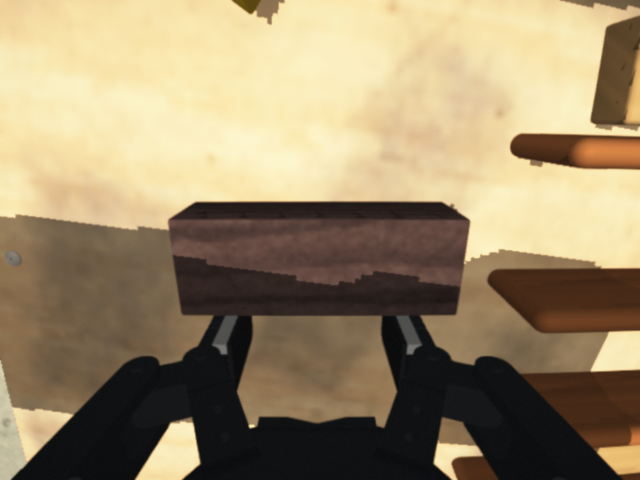

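```bash
python3 - <<'E'
from h import *
d=dict(np.load('w3.npz')); c=d; c['obs']=dict(ee_pos=d['ee'],tcp_rot=d['rot'])
f=lambda u,z:((onz(c,u,z)-O)@ex*1e3,(onz(c,u,z)-O)@ey*1e3)
for u in [(170,220),(468,220),(457,314),(183,314)]: print('bar',np.round(f(u,.03),1))
for u in [(590,138),(590,165),(590,152)]: print('U3',np.round(f(u,.040),1))
for u in [(590,269),(590,330),(590,290)]: print('U4',np.round(f(u,.040),1))
E
```

```text
bar [-198.4   37.2]
bar [-91.7  37.2]
bar [-90.4  -1.3]
bar [-198.7   -1.3]
U3 [-60.8  66.6]
U3 [-58.8  58.3]
U3 [-59.8  62.4]
U4 [-49.4  22.3]
U4 [-42.3  -3. ]
U4 [-47.1  14. ]
```

{"name": "carry_out", "arguments": {"moves": "4 0 0 0 0 0 60;8 0 0 0 0 0 60;11 0 0 0 0 0 60;14 0 0 0 0 0 60;14 0 0 0 0 0 60;4 0 0 0 0 0 60;-20 0 0 0 0 0 60;-20 0 -50 0 0 0 60;-20 0 -85 0 0 0 0;-20 0 -85 0 0 0 0"}}

```text
time: 13.25
ee_pos: [0.4894, -0.0048, 0.1121]
tcp_rot: [179.6, 0.0, 97.7]
wrist_force: [0.7, -0.3, 0.4]
opening: 0.0317
grasp_force: 0.0
```

```bash
python3 - <<'E'
from h import *
print(to(rk(-.245,.031,.107),187.8),to(rk(-.245,.031,.027),187.8),bot.get_obs()['q'].round(1), rk(-.245,.031,0),rk(-.082,.031,0))
E
```

```text
(array([  67.1, -101.3,    4.3]), array([  0.3,   0.3, -90.1])) (array([  67.1, -101.8,   84.3]), array([  0.3,   0.3, -90.1])) [ -0.6  -4.2 -14.2  79.6   0.   81.7] [0.3800596  0.04796287 0.        ] [0.54155149 0.07008451 0.        ]
```

{"name": "carry_out", "arguments": {"moves": "67 -101 4 0 0 -90 0;67 -101 4 0 0 -90 0;67 -101 4 0 0 -90 0;67 -101 4 0 0 -90 0;67 -101 4 0 0 -90 0;67 -101 4 0 0 -90 0;67 -101 4 0 0 -90 0;67 -101 4 0 0 -90 0;67 -101 4 0 0 -90 0;67 -101 4 0 0 -90 0;67 -101 4 0 0 -90 0;67 -101 4 0 0 -90 0;67 -101 40 0 0 -90 0;67 -101 70 0 0 -90 0;67 -101 84 0 0 -90 0;67 -101 84 0 0 -90 0"}}

```text
time: 14.85
ee_pos: [0.3765, 0.0485, 0.0214]
tcp_rot: [180.0, -0.2, -172.3]
wrist_force: [0.3, -0.1, 0.1]
opening: 0.0001
grasp_force: 0.0
```

```bash
python3 - <<'E'
from h import *
c=cam('scene'); save(c,'s4.png')
im=cv2.imread('pics/s4.png'); cv2.imwrite('pics/s4c.png',cv2.resize(im[150:330,180:400],(770,600),interpolation=cv2.INTER_CUBIC))
print(to(rk(-.078,.031,.025),187.8),bot.get_obs()['wrist_force'])
E
```

```text
(array([-169.5,   -0.8,   -2.4]), array([ 0. , -0.1, -0.1])) [ 0.0760334  -0.45365762 -0.4418481 ]
```

View pics/s4c.png

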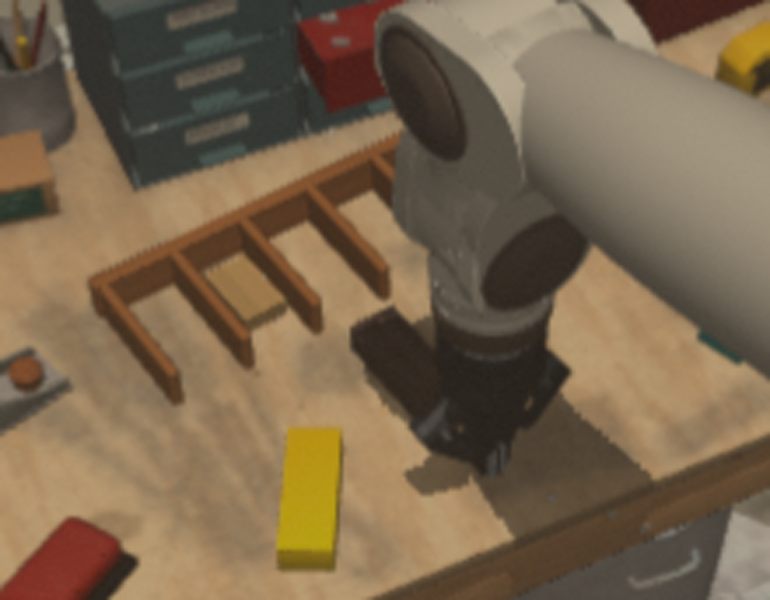

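The bar, at about (395,360) in this crop, lies in line with the third gap, between U3 (318,325) and U4 (385,290). I'll push it endwise.

{"name": "carry_out", "arguments": {"moves": "-12 0 -2 0 0 0 0;-24 -1 -2 0 0 0 0;-32 -1 -2 0 0 0 0;-40 -1 -2 0 0 0 0;-48 -1 -2 0 0 0 0;-56 -1 -2 0 0 0 0;-64 -1 -2 0 0 0 0;-72 -1 -2 0 0 0 0;-80 -1 -2 0 0 0 0;-88 -1 -2 0 0 0 0;-96 -1 -2 0 0 0 0;-104 -1 -2 0 0 0 0;-110 -1 -2 0 0 0 0;-116 -1 -2 0 0 0 0;-120 -1 -2 0 0 0 0;-120 -1 -2 0 0 0 0"}}

```text
time: 16.5
ee_pos: [0.4972, 0.0642, 0.0249]
tcp_rot: [180.0, -0.0, -172.2]
wrist_force: [0.5, 0.8, 0.4]
opening: -0.0
grasp_force: 0.0
```

```bash
python3 - <<'E'
from h import *
c=cam('wrist'); save(c,'w5.png')
np.savez('w5.npz',**{k:v for k,v in c.items() if k!='obs'},ee=c['obs']['ee_pos'],rot=c['obs']['tcp_rot'])
c=cam('side'); im=c['img'][170:310,270:430,::-1]; cv2.imwrite('pics/s5.png',cv2.resize(im,(640,560),interpolation=cv2.INTER_CUBIC))
print(to(rk(-.078,.031,.025),187.8),bot.get_obs()['wrist_force'])
E
```

```text
(array([-49.2,  -0.1,  -0.2]), array([ 0. , -0.1, -0. ])) [-0.50954831 -0.91440453 -0.28427901]
```

View pics/s5.png

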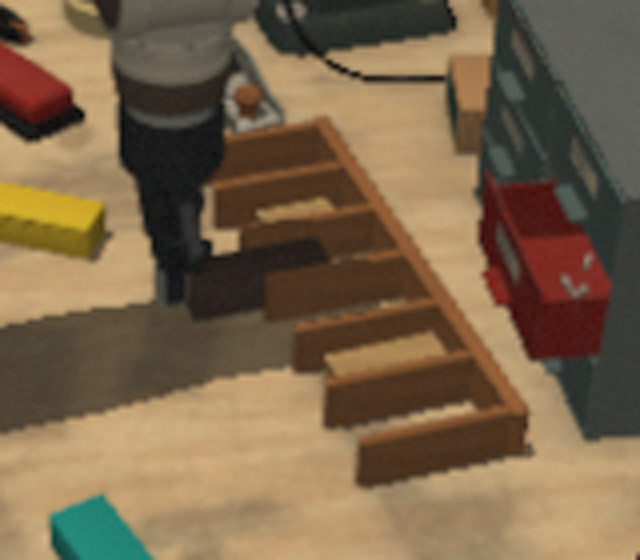

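The bar is entering the gap between U3 and U4 and running straight. I'll push it home and watch the force.

{"name": "carry_out", "arguments": {"moves": "-6 0 0 0 0 0 0;-12 0 0 0 0 0 0;-18 0 0 0 0 0 0;-24 0 0 0 0 0 0;-30 0 0 0 0 0 0;-34 0 0 0 0 0 0;-38 0 0 0 0 0 0;-41 0 0 0 0 0 0;-43 0 0 0 0 0 0;-45 0 0 0 0 0 0;-46 0 0 0 0 0 0;-46 0 0 0 0 0 0"}}

```text
time: 17.8
ee_pos: [0.5425, 0.0703, 0.0249]
tcp_rot: [180.0, -0.0, -172.2]
wrist_force: [0.4, -1.0, 0.4]
opening: 0.0
grasp_force: 0.0
```

{"name": "carry_out", "arguments": {"moves": "-1 0 0 0 0 0 0;-2 0 0 0 0 0 0;-3 0 0 0 0 0 0;-3 0 0 0 0 0 0"}}

```text
time: 18.2
ee_pos: [0.5455, 0.0708, 0.0249]
tcp_rot: [180.0, -0.0, -172.2]
wrist_force: [-0.5, -0.2, -1.4]
opening: 0.0001
grasp_force: 0.0
```

{"name": "carry_out", "arguments": {"moves": "-1 0 0 0 0 0 0;-1 0 0 0 0 0 0;-2 0 0 0 0 0 0;-2 0 0 0 0 0 0"}}

```text
time: 18.6
ee_pos: [0.5461, 0.0709, 0.0248]
tcp_rot: [180.0, -0.2, -172.2]
wrist_force: [-9.3, -1.4, 5.3]
opening: -0.0002
grasp_force: 4.4
```

It has met the back board (9 N at the expected seat). I'll back off, raise the arm and check.

{"name": "carry_out", "arguments": {"moves": "3 0 0 0 0 0 0;15 0 0 0 0 0 0;50 0 0 0 0 0 0;80 0 0 0 0 0 0;80 0 -40 0 0 0 0;80 0 -90 0 0 0 0;80 0 -140 0 0 0 0;80 0 -190 0 0 0 0;80 0 -220 0 0 0 0;80 0 -220 0 0 0 0;80 0 -220 0 0 0 0"}}

```text
time: 19.7
ee_pos: [0.4687, 0.0601, 0.2453]
tcp_rot: [180.0, 0.1, -172.2]
wrist_force: [0.3, 0.0, -1.1]
opening: -0.0004
grasp_force: 0.0
```

```bash
python3 - <<'E'
from h import *
c=cam('side'); im=c['img'][170:310,270:430,::-1]; im=cv2.resize(im,(640,560),interpolation=cv2.INTER_CUBIC); cv2.imwrite('pics/s6.png',im)
print(bot.get_obs()['wrist_force'],bot.get_obs()['ee_pos'])
E
```

```text
[ 0.13126425 -0.09200286 -0.05021841] [0.46825652 0.06009429 0.24419614]
```

View pics/s6.png

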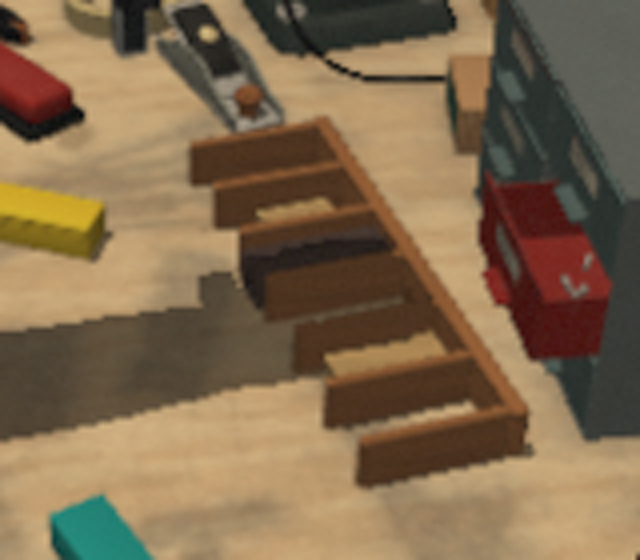

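The bar sits fully in the third gap (between U3 and U4, around (315,260)), flush with the noses, and nothing else has moved.

```bash
python3 -c "
from workcell import bot
print(bot.job_done())"
```

```text
the job is handed in; nothing more can be done
None
```

I touched uprights 1 to 4 in turn, pushed the walnut offcut flat and fully home into the third gap without disturbing anything else in view, and handed the job in at about 20 s; no verdict was returned.

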